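# Stack a copper gasket and a flanged pipe stub on the lower flange

### The job

Make up the flange joint on the round assembly plate: lay the ribbed copper ring gasket flat and centred on the steel flange that is bolted to the plate, then set the red-capped pipe stub on the gasket, flange down, upright and centred over the lower flange. Set both parts down rather than dropping them, and leave the finished stack standing free.

Things in the scene. Friction and masses are not known exactly. Their poses are not given: they have to be found in the camera images.
- flange_top (a point): Centre of the top face of the lower flange: a flat steel disc with bolt holes, 70 mm across and 13 mm thick, fixed on a round aluminium plate 120 mm across and 10 mm thick that does not move on the worktop. The point lies 23 mm above the worktop; z points up. The plate stands somewhere on the right half of the work area.
- gasket_center (a point): Centre (half-way up) of the ribbed copper ring gasket, 48 mm across, 10 mm thick, about 50 g, lying loose and flat; z is its axis. Grasp it across its outer rim (treat its middle as solid). It lies in a row along y, in any order, with two bystanders: an amber tape roll (64 mm across, 13 mm thick) and a black-edged steel ring (42 mm, 8 mm thick), centres 90 mm or more apart; clear for 70 mm along x.
- stub_center (a point): Centre (half-way up) of the pipe stub: a steel flange disc 70 mm across and 13 mm thick at the bottom, with an upright pipe 40 mm in diameter on it, closed by a red plastic cap; total height 45 mm, about 0.35 kg, loose, standing upright on its flange. This point lies 22.5 mm above its underside, z is its axis, up. Grasp the pipe from above, across its 40 mm, in the 32 mm above the flange; it is solid.

How it is judged:
By the outcome, as a careful person would: the job done as asked, in the order asked, and still so for the second after the job is handed in, with the robot touching nothing.
It also fails if it takes over 59 s, if anything falls off the work surface, if the arm or the gripper's body presses on something with over 40 N, if the wrist force passes 120 N, or if a joint passes its speed limit or range.

### The arm

A 6-joint arm with a two-finger parallel gripper is mounted at the origin on a cart in front of the work surface, level with it; the furniture and walls round the work are solid. World frame = base frame: x ahead of the robot, y to its left, z up, the work surface at z = 0. Lengths are in m, angles in degrees, forces in N, time in s.
With the tool pointing down it reaches from about 0.4 to 0.825 m from the base axis. Payload 7 kg.
Tool frame: the origin (TCP) lies midway between the tips of the shut fingers; the grasp point (between the pads) lies 19 mm behind it; z points along the fingers, y is the line along which they close (so a half turn about z gives the same grasp; the last joint's range is limited). The gripper opens to 88 mm and grips with 3 to 60 N. Pads are 19 mm wide; open, the fingers measure 130 mm over their backs; the gripper's body (78 mm by 193 mm) begins 47 mm behind the grasp point.
Start: joints at [84.288, 20.546, 0.682, 0, -70.136, -16.507], TCP at [0.255, 0.625, 0.227] pointing down, gripper open.
Joint ranges: [-176.03, 176.03], [-82.01, 121.73], [-58.28, 71.71], [-173.87, 95.51], [-174.79, -0.11], [-173.66, 173.66]. Speed limits (degrees/s): [136.94, 136.94, 172.46, 180, 180, 180].

### API

Orientations are given as a 3x3 rotation matrix whose columns are the frame's x, y, z axes.
In Python, from rig import robot gives the robot as it stands. Calls block until the motion is done:
- robot.goto(position, orientation): joint-space move of the TCP to a pose.
- robot.servo_line(position, ori=None, speed=0.15): straight line of the TCP; ori=None keeps the orientation; speed is the mean speed in m/s.
- robot.movej(angles): joint-space move.
- robot.move_gripper(opening): opening from 0.0 (shut) to 1.0 (fully open); the grip force is fixed at half the most; returns when the fingers have stopped.
- robot.dwell(seconds).
- robot.ik(position, orientation): joint angles nearest the present ones, or None.
- robot.grab_frame(name): name is "scene" or "top" or "wrist"; returns (picture, depth): 384x512x3 uint8, red, green, blue; 384x512 float32, m along the optical axis (not along the pixel's ray), 0 where there is no reading.
- robot.camera_info(name): a dict with "vfov" (degrees; the focal length in pixels is half the picture's height over the tangent of half this angle, whatever the lens; pixels are square), "cx", "cy" (the principal point, pixels), "k1" (the pictures are not rectified: a ray, as slopes to the right and down, at radius r is drawn at 1 + k1 r^2 times it, then the intrinsics apply), "view" (4x4, takes a point from world to camera coordinates); the wrist camera has in their place "T_tool_cam" (4x4, takes a point from camera to tool coordinates, whose origin is the TCP and whose axes are the flange's). Camera axes: x right, y down, z forward; pixel columns grow to the right and rows downward; lengths in m; the calibration is good to about 2 mm. A picture is of the moment at which its call begins: read the wrist's pose just before it. camera_info takes no time and is no camera call.
A pose or a line that the arm cannot do raises robot.Unreachable and nothing moves.
- robot.job_done(): hands the job in; it is judged then, once.
Readings, each from a call of its own:
- robot.read_t(): time.
- robot.read_qpos(): joint angles.
- robot.read_qvel(): joint speeds.
- robot.read_effort(): joint torques, N m.
- robot.read_position(): TCP position.
- robot.read_tcp_rot(): TCP orientation.
- robot.read_force(): force on the tool from outside, world axes, zero at the start.
- robot.read_ft_torque(): the same for the moment, N m.
- robot.read_grip_width(): opening from 0.0 (shut) to 1.0 (fully open).
- robot.read_finger_force(): force on a finger pad.
Only numpy, scipy, OpenCV 4.12 (cv2) and the standard library are available. Lean on these libraries where they do the work, as an engineer would, in place of code of your own. Each camera call takes 0.05 s, during which the arm holds its last target. There are 200 camera calls.

## Working session

There is one attempt and no reset: what is moved stays moved. The work goes in short steps, each a Python script; the robot and the scene stay as the last script left them, time stands still between calls to the robot, and variables do not carry over. Pictures are saved under pics/ and viewed, at most 10 in all, crops included, and the job is handed in when it is done.

```bash
mkdir -p pics; cat > h.py <<'E'
import numpy as np, cv2
from rig import robot
def K(i):
    f=192/np.tan(np.radians(i['vfov']/2)); return f
def cam(name):
    i=robot.camera_info(name)
    if name=='wrist':
        T=np.eye(4);T[:3,:3]=np.array(robot.read_tcp_rot());T[:3,3]=robot.read_position()
        return i,T@np.array(i['T_tool_cam'])
    return i,np.linalg.inv(np.array(i['view']))
def grab(name):
    i,T=cam(name); p,d=robot.grab_frame(name); return i,T,p,d
def rays(i,T,uv):
    f=K(i); M=np.array([[f,0,i['cx']],[0,f,i['cy']],[0,0,1.]])
    n=cv2.undistortPoints(np.float64(uv).reshape(-1,1,2),M,np.array([i['k1'],0,0,0.]))[:,0]
    return np.c_[n,np.ones(len(n))]@T[:3,:3].T, T[:3,3]
def onplane(i,T,uv,z):
    r,o=rays(i,T,uv); return o+r*((z-o[2])/r[:,2])[:,None]
def cloud(i,T,d):
    v,u=np.mgrid[:384,:512]; r,o=rays(i,T,np.c_[u.ravel(),v.ravel()])
    P=(o+r*d.reshape(-1,1)).reshape(384,512,3); P[d==0]=np.nan; return P
E
python3 - <<'E'
from h import *
out=[]
for n in('top','scene'):
    i,T,p,d=grab(n); np.savez(n,p=p,d=d); out.append(p); print(n,i['vfov'],i['k1'],T[:3,3],T[:3,2])
cv2.imwrite('pics/a.png',cv2.resize(out[0],(768,576))[:,:,::-1]);cv2.imwrite('pics/b.png',cv2.resize(out[1],(768,576))[:,:,::-1])
print(robot.read_t(),robot.read_tcp_rot())
E
```

```text
top 50.534393858810546 0.02843433707630697 [0.40065258 0.04093633 0.97310355] [ 0.1658906   0.00558764 -0.98612833]
scene 46.977344253650834 -0.03425625036752594 [0.01327584 0.46871588 0.58093886] [ 0.62879859 -0.473617   -0.61668409]
0.1 [[ 9.25701566e-01 -3.78254446e-01 -4.30570468e-04]
 [-3.78254673e-01 -9.25700568e-01 -1.36432612e-03]
 [ 1.17483094e-04  1.42582412e-03 -9.99998977e-01]]
```

View pics/a.png

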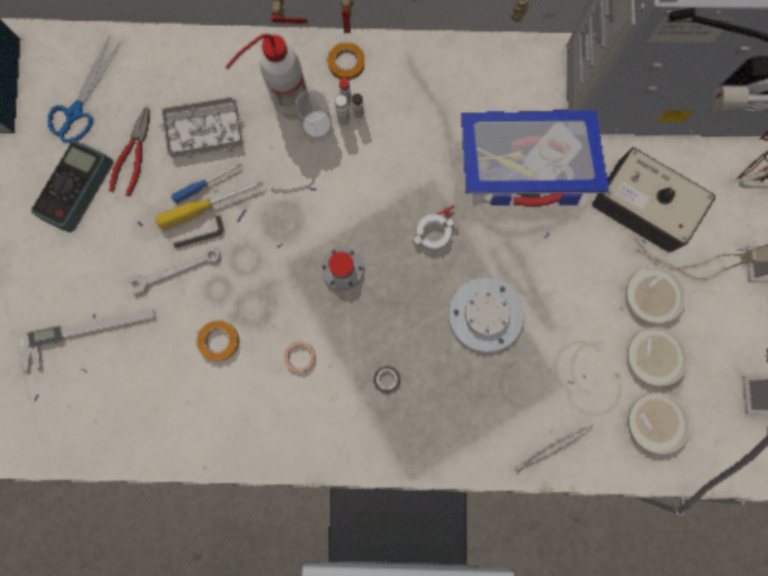

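View pics/b.png

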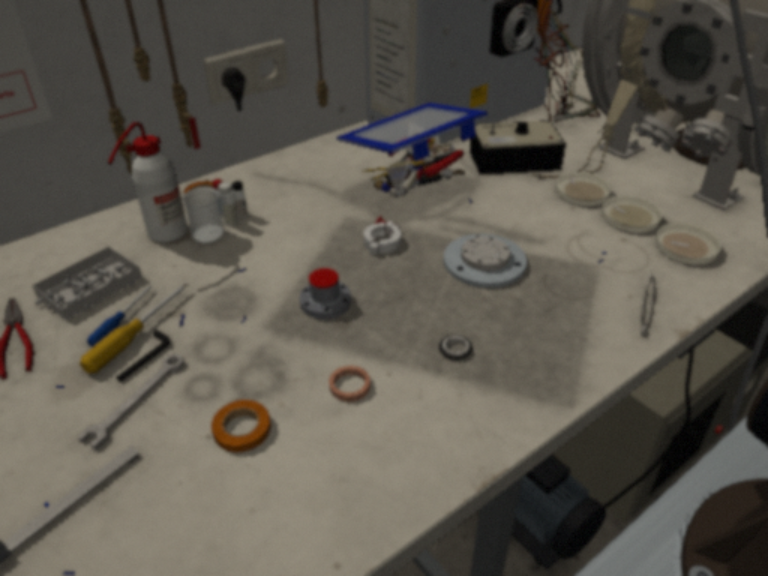

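The top view (768×576) shows the tape roll at (217,341), the copper gasket at (300,358), the black ring at (387,379), the red-capped stub at (341,265) and the flange on its plate at (488,313). A ring clamp stands at (435,232).

```bash
python3 - <<'E'
from h import *
i,T=cam('top'); z=np.load('top.npz'); P=cloud(i,T,z['d'])
for n,u,h in [('tape',(217,341),.013),('gasket',(300,358),.005),('black',(387,379),.008),('cap',(341,265),.045),('flange',(488,313),.023),('plate',(487,316),.010),('clamp',(435,232),.02)]:
    c=np.array(u)/1.5; q=onplane(i,T,[c],h)[0]
    a,b=int(c[1]),int(c[0]); print(n,q.round(4),'depth',np.nanmedian(P[a-2:a+3,b-2:b+3].reshape(-1,3),0).round(4))
# heights around
for n,x,y in [('clamp',(435,232),0,)]:pass
print('max z near clamp',np.nanmax(P[145:168,275:305,2]))
from scipy.spatial.transform import Rotation
i,Tw=cam('wrist');print(np.array(robot.camera_info('wrist')['T_tool_cam']).round(3),i['vfov'])
E
```

```text
tape [0.4824 0.306  0.013 ] depth [4.842e-01 3.110e-01 4.000e-04]
gasket [0.4596 0.1755 0.005 ] depth [4.615e-01 1.763e-01 1.000e-04]
black [0.4302 0.0372 0.008 ] depth [ 0.432   0.0372 -0.0008]
cap [0.6028 0.1133 0.045 ] depth [0.6043 0.1142 0.0439]
flange [ 0.5365 -0.1186  0.023 ] depth [ 0.5384 -0.1179  0.0224]
plate [ 0.5336 -0.1192  0.01  ] depth [ 0.5335 -0.1157  0.0225]
clamp [ 0.6665 -0.0341  0.02  ] depth [ 6.737e-01 -3.570e-02  1.000e-04]
max z near clamp 0.02256097658311884
[[ 0.    -0.956 -0.293  0.081]
 [ 1.     0.    -0.001  0.   ]
 [ 0.001 -0.293  0.956 -0.158]
 [ 0.     0.     0.     1.   ]] 65.68090025094624
```

```bash
cat >> h.py <<'E'
R=np.array([[0,-1,0],[-1,0,0],[0,0,-1.]])
E
python3 - <<'E'
from h import *
ims=[]
for n,x,y,h in [('stub',.603,.113,.045),('flange',.5365,-.1186,.023),('gasket',.4596,.1755,.01)]:
    robot.goto([x,y,h+.13],R); robot.dwell(.2)
    i,T,p,d=grab('wrist'); np.savez('w_'+n,p=p,d=d,T=T); ims.append(p); print(n,robot.read_t(),robot.read_position(),robot.read_qpos())
cv2.imwrite('pics/c.png',cv2.resize(np.vstack([np.hstack(ims[:2]),np.hstack([ims[2],ims[2]*0])]),(800,600),interpolation=cv2.INTER_AREA)[:,:,::-1])
E
```

```text
stub 2.5667 [0.60294954 0.11359361 0.17500044] [ 2.88838578e+01  1.69491777e+01 -1.15519658e+01 -2.84120003e-03
 -6.14955705e+01 -2.88302884e+01]
flange 3.775 [ 0.53706088 -0.11754103  0.15297173] [ 8.07329085e+00  1.23225279e+01 -2.11255947e+01  1.42188464e-04
 -5.65489465e+01 -7.97773460e+00]
gasket 5.1917 [0.45996126 0.17469126 0.13995028] [ 4.37412040e+01  7.76802057e+00 -2.89063410e+01  1.69848488e-03
 -5.33338449e+01 -4.38296423e+01]
```

View pics/c.png

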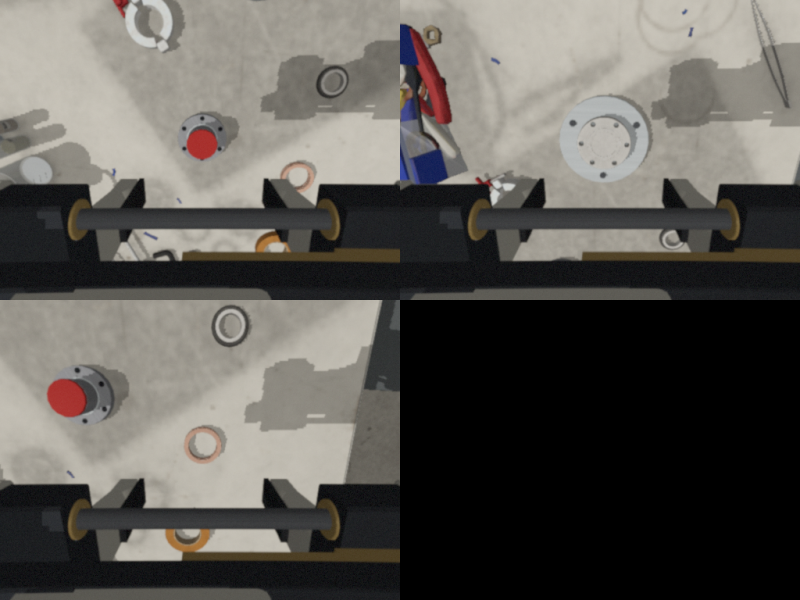

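The wrist views show the stub cap at about (202,143), the flange at (605,139) in the right panel, and the gasket at (202,444) in the lower panel. All three are clear of the fingers. Next I locate each one precisely.

```bash
python3 - <<'E'
from h import *
i=robot.camera_info('wrist')
def fit(m,T,z,lab):
    m=cv2.morphologyEx(m.astype(np.uint8),cv2.MORPH_CLOSE,np.ones((3,3)))
    c=max(cv2.findContours(m,cv2.RETR_EXTERNAL,cv2.CHAIN_APPROX_NONE)[0],key=cv2.contourArea)
    q=onplane(i,T,c[:,0],z)
    A=np.c_[2*q[:,:2],np.ones(len(q))];s=np.linalg.lstsq(A,(q[:,:2]**2).sum(1),rcond=None)[0]
    r=np.sqrt(s[2]+s[0]**2+s[1]**2);e=np.hypot(*(q[:,:2]-s[:2]).T)-r
    print(lab,s[:2].round(4),'dia',round(2*r,4),'res',e.std().round(5))
for n,x,y in [('stub',.603,.113),('flange',.5365,-.1186),('gasket',.4596,.1755)]:
    w=np.load('w_%s.npz'%n); T=w['T'];p=w['p'].astype(int);P=cloud(i,T,w['d']); Z=P[...,2]
    near=np.hypot(P[...,0]-x,P[...,1]-y)<.075
    if n=='stub':
        fit((p[...,0]>130)&(p[...,1]<80)&near&(Z>.04),T,.045,'cap')
        fit(near&(Z>.006),T,.013,'whole')
        print(np.nanpercentile(Z[near&(Z>.035)],[5,50,95]))
    if n=='flange':
        fit(near&(Z>.018),T,.023,'flange'); fit(near&(Z>.005),T,.01,'plate')
        print(np.nanpercentile(Z[near&(Z>.018)],[5,50,95]))
    if n=='gasket':
        hsv=cv2.cvtColor(w['p'],cv2.COLOR_RGB2HSV)
        fit((p[...,0]-p[...,2]>40)&near,T,.008,'gcol'); fit(near&(Z>.004),T,.008,'gdep')
        print(np.nanpercentile(Z[near&(Z>.004)],[5,50,95]))
E
```

```text
cap [0.6067 0.1141] dia 0.0377 res 0.00037
whole [0.6084 0.3393] dia 0.4768 res 0.08374
[0.19951779 0.26488733 0.28445341]
flange [0.5416 0.0783] dia 0.4284 res 0.07531
plate [0.5417 0.0908] dia 0.4477 res 0.0787
[0.02401516 0.24274591 0.26238954]
gcol [0.4629 0.1772] dia 0.0472 res 0.00033
gdep [0.465  0.3732] dia 0.4316 res 0.07565
[0.16865016 0.22991445 0.24945149]
```

```bash
cat >> h.py <<'E'
def fit(i,m,T,z,lab):
    c=max(cv2.findContours(m.astype(np.uint8),cv2.RETR_EXTERNAL,cv2.CHAIN_APPROX_NONE)[0],key=cv2.contourArea)
    q=onplane(i,T,c[:,0],z)
    A=np.c_[2*q[:,:2],np.ones(len(q))];s=np.linalg.lstsq(A,(q[:,:2]**2).sum(1),rcond=None)[0]
    r=np.sqrt(s[2]+s[0]**2+s[1]**2);e=np.hypot(*(q[:,:2]-s[:2]).T)-r
    print(lab,s[:2].round(4),'dia',round(2*r,4),'res',e.std().round(5)); return s[:2]
E
python3 - <<'E'
from h import *
i=robot.camera_info('wrist')
w=np.load('w_flange.npz');T=w['T'];P=cloud(i,T,w['d']);Z=P[...,2];near=np.hypot(P[...,0]-.539,P[...,1]+.118)<.075
for a in(.015,.018,.02): fit(i,near&(Z>a)&(Z<.06),T,.023,'flange')
fit(i,near&(Z>.005)&(Z<.06),T,.01,'plate'); print(np.nanpercentile(Z[near&(Z>.018)&(Z<.06)],[5,50,95]))
w=np.load('w_stub.npz');T=w['T'];P=cloud(i,T,w['d']);Z=P[...,2];near=np.hypot(P[...,0]-.605,P[...,1]-.114)<.06
fit(i,near&(Z>.035)&(Z<.06),T,.045,'capd');print(np.nanpercentile(Z[near&(Z>.035)&(Z<.06)],[5,50,95]))
w=np.load('top.npz');i,T=cam('top');P=cloud(i,T,w['d']);Z=P[...,2]
for n,x,y,a,h in [('flange',.537,-.118,.017,.023),('cap',.603,.113,.035,.045),('gasket',.46,.176,.004,.009)]:
    m=(np.hypot(P[...,0]-x,P[...,1]-y)<.06)&(Z>a)&(Z<.06); fit(i,m,T,h,'top '+n)
E
```

```text
flange [ 0.5384 -0.1179] dia 0.0687 res 0.00038
flange [ 0.5384 -0.1177] dia 0.0684 res 0.0003
flange [ 0.5384 -0.1176] dia 0.0683 res 0.0003
plate [ 0.5384 -0.1175] dia 0.118 res 0.00033
[0.02151851 0.0228384  0.02405912]
capd [0.6068 0.1137] dia 0.0397 res 0.00046
[0.04333976 0.04502295 0.04617566]
top flange [ 0.5384 -0.1158] dia 0.0669 res 0.00182
top cap [0.6058 0.1143] dia 0.0383 res 0.0008
top gasket [0.463  0.1771] dia 0.047 res 0.00084
```

```bash
cat >> h.py <<'E'
def lower(x,y,z0,z1,step=.0007,lim=4):
    f0=robot.read_force()[2]
    z=z0
    while z>z1:
        z-=step; robot.servo_line([x,y,z],R,speed=.02); f=robot.read_force()[2]-f0
        if abs(f)>lim: break
    print('contact z',round(z,4),'dF',round(f,2),robot.read_position()); return z
E
python3 - <<'E'
from h import *
x,y=.463,.1774
robot.goto([x,y,.05],R); robot.servo_line([x,y,.003],R,speed=.08)
robot.move_gripper(0.3); w=robot.read_grip_width(); print('grip',w*88,robot.read_finger_force(),robot.read_t(),robot.read_force())
if w*88<45 or w*88>51: raise SystemExit('bad grip')
robot.servo_line([x,y,.12],R,speed=.15)
print(robot.read_grip_width()*88)
robot.goto([.5384,-.1177,.09],R); robot.servo_line([.5384,-.1177,.032],R,speed=.08); robot.dwell(.3)
lower(.5384,-.1177,.032,.0245)
i,T,p,d=grab('wrist'); cv2.imwrite('pics/d.png',p[:,:,::-1]); print(robot.read_t())
E
```

```text
grip 46.83051496338754 30.000134110450745 7.1167 [-0.33446346  0.32732174  1.81021146]
46.724404596236546
contact z 0.025 dF 8.76 [ 0.53854209 -0.11769607  0.02568915]
12.9417
```

View pics/d.png

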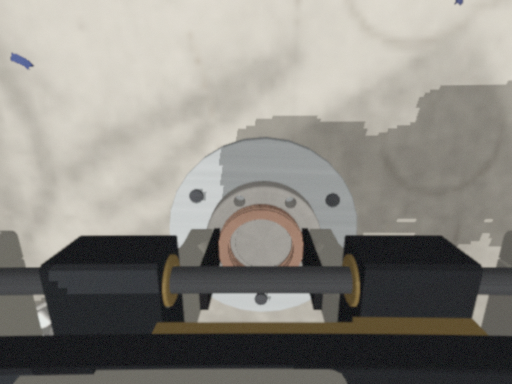

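The gasket is seated on the flange at about (261,243) with contact felt. I release it and look from above.

```bash
python3 - <<'E'
from h import *
x,y=.5384,-.1177
robot.move_gripper(0.75); robot.servo_line([x,y,.153],R,speed=.12); robot.dwell(.2)
i,T,p,d=grab('wrist'); P=cloud(i,T,d);Z=P[...,2];q=p.astype(int)
near=np.hypot(P[...,0]-x,P[...,1]-y)<.075
fit(i,near&(q[...,0]-q[...,2]>40)&(Z<.06),T,.031,'gasket'); fit(i,near&(Z>.018)&(Z<.06),T,.023,'flange'); fit(i,near&(Z>.0285)&(Z<.06),T,.032,'gasket depth')
fit(i,near&(Z>.005)&(Z<.06),T,.01,'plate')
print(np.nanpercentile(Z[near&(Z>.029)&(Z<.06)],[5,50,95]),robot.read_t())
E
```

```text
gasket [ 0.5399 -0.1178] dia 0.0474 res 0.00036
flange [ 0.5384 -0.1177] dia 0.0684 res 0.00032
gasket depth [ 0.5399 -0.118 ] dia 0.0482 res 0.00038
plate [ 0.5384 -0.1175] dia 0.1181 res 0.00031
[0.03033504 0.03283847 0.03405544] 14.9917
```

The gasket is 1.5 mm off in x because the camera and TCP disagree by that much. There is plenty of time, so I correct it.

```bash
python3 - <<'E'
from h import *
x,y=.5384,-.1177; x2=.5369
robot.servo_line([x,y,.06],R,speed=.15);robot.servo_line([x,y,.027],R,speed=.06); robot.move_gripper(0.3); print(robot.read_grip_width()*88)
robot.servo_line([x,y,.030],R,speed=.03); robot.servo_line([x2,y+.0001,.030],R,speed=.02); robot.dwell(.3)
lower(x2,y+.0001,.030,.0255,.0005)
robot.move_gripper(0.75); robot.servo_line([x2,y,.153],R,speed=.12); robot.dwell(.2)
i,T,p,d=grab('wrist'); P=cloud(i,T,d);Z=P[...,2];q=p.astype(int)
near=np.hypot(P[...,0]-x,P[...,1]-y)<.075
fit(i,near&(q[...,0]-q[...,2]>40)&(Z<.06),T,.031,'gasket'); fit(i,near&(Z>.0285)&(Z<.06),T,.032,'gasket depth');fit(i,near&(Z>.018)&(Z<.06),T,.023,'flange')
print(np.nanpercentile(Z[near&(Z>.029)&(Z<.06)],[5,50,95]),robot.read_t())
# stub pick
x,y=.6067-.0015,.1139
robot.goto([x,y,.09],R); robot.servo_line([x,y,.0165],R,speed=.08); robot.move_gripper(0.2)
w=robot.read_grip_width()*88; print('stub grip',w,robot.read_finger_force(),robot.read_force(),robot.read_t())
if not 37<w<43: raise SystemExit('bad')
robot.servo_line([x,y,.12],R,speed=.1); print(robot.read_grip_width()*88,robot.read_force(),robot.read_ft_torque())
E
```

```text
46.83571427131903
contact z 0.027 dF 4.35 [ 0.53697146 -0.11761189  0.02727284]
gasket [ 0.5383 -0.1178] dia 0.0474 res 0.00036
gasket depth [ 0.5383 -0.1179] dia 0.0481 res 0.00039
flange [ 0.5384 -0.1177] dia 0.0684 res 0.0003
[0.03053642 0.03283413 0.03398592] 21.275
stub grip 39.70524518771696 30.000256150960922 [-0.10486121  0.17870588  2.1415357 ] 23.875
39.79816821552019 [-0.03222526 -0.85146924 -4.05112315] [ 0.04318859 -0.01643962  0.01019802]
```

```bash
python3 - <<'E'
from h import *
x,y=.5369,-.1177
robot.goto([x,y,.12],R); robot.servo_line([x,y,.056],R,speed=.06); robot.dwell(.3)
print(robot.read_grip_width()*88,robot.read_position())
z=lower(x,y,.056,.048,.0005,3)
robot.dwell(.2);robot.move_gripper(0.8); robot.dwell(.2); robot.servo_line([x,y,.175],R,speed=.1); robot.dwell(.2)
i,T,p,d=grab('wrist'); cv2.imwrite('pics/e.png',p[:,:,::-1]); P=cloud(i,T,d);Z=P[...,2];q=p.astype(int)
near=np.hypot(P[...,0]-x,P[...,1]-y)<.08
c=near&(q[...,0]>130)&(q[...,1]<80)&(Z>.06)&(Z<.095); fit(i,c,T,.078,'cap')
pp=P[c]; print('plane',np.linalg.lstsq(np.c_[pp[:,:2]-[x,y],np.ones(len(pp))],pp[:,2],rcond=None)[0])
fit(i,near&(Z>.039)&(Z<.095),T,.046,'stubflange(+cap)'); fit(i,near&(Z>.005)&(Z<.095),T,.01,'plate')
i,T,p,d=grab('scene'); cv2.imwrite('pics/f.png',cv2.resize(p[140:200,280:370],(720,480))[:,:,::-1]); print(robot.read_t())
E
```

```text
39.50652534289596 [ 0.53699518 -0.1176904   0.05622007]
contact z 0.049 dF 8.79 [ 0.53701481 -0.11773561  0.04949753]
cap [ 0.5381 -0.1179] dia 0.0379 res 0.00034
plane [-0.00092902  0.00716181  0.0778439 ]
stubflange(+cap) [ 0.5382 -0.1174] dia 0.0684 res 0.00034
plate [ 0.5383 -0.1174] dia 0.118 res 0.00032
33.875
```

View pics/e.png

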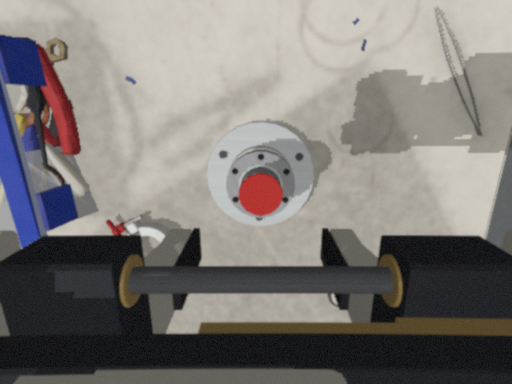

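View pics/f.png

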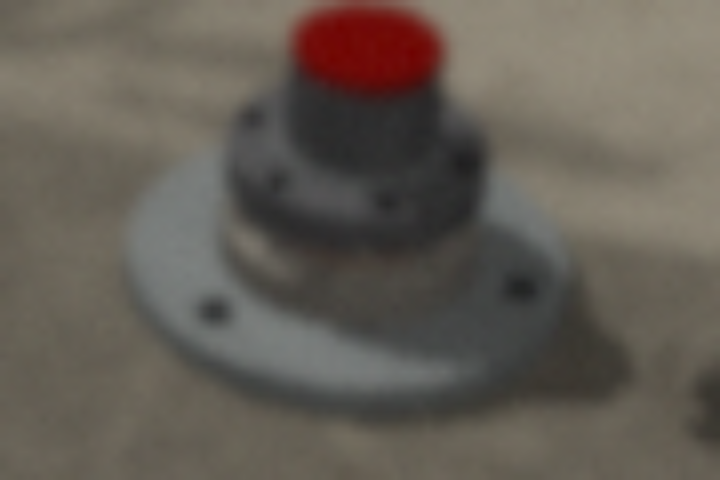

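The stub's cap is at (261,195) in the wrist view, and its flange is centred on the plate. The scene crop shows the stack standing upright, with the gripper clear of it. The cap is level at 78 mm, the expected height, and centred to within 0.5 mm.

```bash
python3 -c "
from h import *
print(robot.job_done())"
```

```text
the job is handed in; nothing more can be done
None
```

The job is handed in: the gasket and stub are stacked on the lower flange, upright, centred to within about 0.5 mm and standing free, at about 34 s of the 59 s allowed.

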